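# Release the glass cabinet's hidden catch with a dowel

## Task

The smoked-glass cabinet has no handle: take the wooden dowel from its stand, push it down through the small hole in the cabinet's top from behind the door to press the sprung bolt, feeling for where the bolt gives, and keep it pressed until the door has swung clearly ajar (about 20 degrees) by itself. Press gently, never harder than 20 N and only with the dowel (keep the gripper off the cabinet), then put the dowel back upright in its stand, leaving the door ajar and everything else where it is.

Things in the scene. Friction and masses are not known exactly. Their poses are not given: they have to be found in the camera images.
- cabinet: Fixed cabinet of smoked glass with dark steel top and bottom, 150 (x) by 200 (y) by 180 mm high; origin at the centre of its underside, z up. Its door is on its +x side, away from the robot at yaw 0; nothing is to be pulled by hand.
- hole (a point): Centre of the release hole's mouth, flush with the cabinet's top face (180 mm above the shelf), axes as the cabinet's: 35 mm towards the door and 55 mm to -y from the cabinet's centre. A round upright hole 15 mm wide with a 2 mm chamfer, through a 10 mm thick dark steel top, with a thin flat bright trim ring round it. Hollow below.
- catch (a point): Fixed point 25 mm under the hole. The spring bolt's flat tail, 16 mm wide, lies up to 13 mm above or below it (differs each time, not measured). Pushed straight down it resists with 2.7 N at first, plus 0.9 N per mm; the door is freed after 9 mm (10.8 N), a hard stop comes at 12 mm (13.5 N). It springs back when let go.
- door (a joint): Angle of the glass door (rad), 0 = shut and held by the bolt. Hinged on an upright axis at the cabinet's +y front edge; its free end swings to the cabinet's +x. Once the bolt is pressed far enough a weak spring and damper swing it slowly (about 1.5 s) towards 0.65 rad, taking about 0.5 to 1 s to pass 0.2 rad; it then stays open.
- dowel: Loose plain wooden dowel, 12 mm thick, 130 mm long, 16 to 28 g; origin at the centre of its lower end, z along it (up). It starts upright in the stand, its lower end on the well's floor 10 mm above the shelf, so 90 mm of it stand out.
- stand: Fixed pale wooden block 60 x 60 x 50 mm high on the shelf; origin at the centre of its underside.
- well (a point): Centre of the mouth of the stand's well, 50 mm above the shelf: a round upright well 18 mm wide, 40 mm deep, with a 2 mm chamfer.
- jug: Bystander: stainless milk jug with a side handle, body 80 mm wide, 100 mm high; origin under its centre.
- cup: Bystander: lower of two stacked white cups, 78 mm wide, 65 mm high; origin under its centre.
- cup_upper: Bystander: upper of the two nested white cups, standing 33 mm higher; origin under its centre.
- scoop: Bystander: pale yellow plastic scoop, bowl 50 x 44 x 26 mm high, flat handle to its -x, 140 mm long in all; origin under the bowl.
- dispenser: Bystander: clear round bean dispenser with black base and lid, 100 mm wide, 190 mm high; origin under its centre.
- jar: Bystander: white jar with steel lid, 66 mm wide, 90 mm high; origin under its centre.
- tamper: Bystander: steel tamper, 54 mm wide, 85 mm high; origin under its centre.
Mind the look-alikes: they are no part of the job. Of the things like the stand, leave any that is blue; of the rest the smaller one is meant.

How it is judged:
By the outcome, as a careful person would: the job done as asked, in the order asked, and still so for the second after the job is handed in, with the robot touching nothing.
It also fails if it takes over 58 s, if anything falls off the work surface, if the arm or the gripper's body presses on something with over 40 N, if the wrist force passes 120 N, or if a joint passes its speed limit or range.

## Robot

A 7-joint arm with a two-finger parallel gripper is mounted at the origin on the work surface. World frame = base frame: x ahead of the robot, y to its left, z up, the work surface at z = 0. Lengths are in m, angles in rad, forces in N, time in s.
With the tool pointing down it reaches from about 0.35 to 0.9 m from the base axis. Payload 8.1 kg.
Tool frame: the origin (TCP) lies midway between the tips of the shut fingers; the grasp point (between the pads) lies 19 mm behind it; z points along the fingers, y is the direction in which the jaws open and shut (so a half turn about z gives the same grasp; the last joint's range is limited). The gripper opens to 85 mm and grips with 20 to 120 N. Pads are 22 mm wide; open, the fingers measure 114 mm over their backs; the gripper's body (76 mm by 85 mm) begins 54 mm behind the grasp point. The pads swing forward as they close: fully open they stand 13 mm farther back than shut.
Start: joints at [-1.279, 0.434, 0.025, 1.573, -0.012, 1.134, -0.075], TCP at [0.24, 0.577, 0.231] pointing down, gripper open.
Joint ranges: [-2.62, 2.62], [-0.44, 2.09], [-1.27, 1.32], [0.08, 2.57], [-1.32, 4.46], [0.12, 2], [-2.74, 2.74]. Speed limits (rad/s): [2.22, 2.22, 3.01, 3.01, 3.14, 3.14, 3.14].

## Interface

Orientations are given as a 3x3 rotation matrix whose columns are the frame's x, y, z axes.
In Python, from rig import arm gives the robot as it stands.
- The arm moves only by the shell command python3 -m inch 'ROWS' [FORCE]. ROWS is JSON, a list of rows, each a list of 3 entries, a list of its own where there are three numbers: the turn, a rotation vector about the tool's x, y, z in rad, then the shift along the tool's x, y, z in mm, then the closure, from -1 (fully open) to 1 (shut). In form: [[[ax, ay, az], [tx, ty, tz], grip], ...]. A call has 1 to 10 rows; each row is the pose to reach, as a shift and turn from the pose commanded when the call began, along the tool's axes at that moment; what a row does not reach only later rows make up. A row lasts 1/10 s, in which the tool goes at most 50 mm and 8.59 degrees, less where a joint would pass 70% of its speed; a pose out of reach is approached as far as the arm can. A call with a gripper value outside its range is refused whole. The fingers move at their own pace and stop on an object; FORCE is the grip in N (left out, the last holds). Time passes only in rows, so rows that repeat a pose let the fingers close. It gives the time, the measured TCP pose, the force and the opening at its end, in the units of the state.
- arm.get_obs(): the state, without advancing time (a new reading comes with each control period).
- arm.read_camera(name): name is "scene" or "top" or "wrist"; returns a dict with "img" (480x640x3 uint8, blue, green, red), "z_map" (480x640 float32, m along the optical axis (not along the pixel's ray), 0 where there is no reading), "fov_y" (degrees; the focal length in pixels is half the picture's height over the tangent of half this angle, whatever the lens; pixels are square), "cx", "cy" (the principal point, pixels), "view" (4x4, takes a point from world to camera coordinates); the wrist camera has in their place "T_tool_cam" (4x4, takes a point from camera to tool coordinates, whose origin is the TCP and whose axes are the flange's). Camera axes: x right, y up, looking along -z (the intrinsics and any distortion apply to the point x, -y, -z); pixel columns grow to the right and rows downward; lengths in m; the calibration is good to about 2 mm. A picture is of the moment at which its call begins: read the wrist's pose just before it.
- arm.sign_off(): hands the job in, once; it reports no verdict.
The state is a dict: "clock": time; "joint_positions": joint angles; "qd": joint speeds; "joint_efforts": joint torques, N m; "position": TCP position; "orientation": TCP orientation; "force": force on the tool from outside, world axes, zero at the start; "moment": the same for the moment, N m; "grip_width": opening from 0.0 (shut) to 1.0 (fully open).
Only numpy, scipy, OpenCV 4.12 (cv2) and the standard library are available. Lean on these libraries where they do the work, as an engineer would, in place of code of your own. Each camera call takes 0.05 s, during which the arm holds its last target.

## Working session

There is one attempt and no reset: what is moved stays moved. The work goes in short steps, Python scripts to look and compute and a shell command to move; the robot and the scene stay as the last step left them, time stands still between calls to the robot, and variables do not carry over. Pictures are saved under pics/ and viewed, and the job is handed in when it is done.

```bash
ls; mkdir -p pics; cat > h.py <<'E'
import numpy as np, cv2
from rig import arm
def cam(n):
    o=arm.get_obs(); c=arm.read_camera(n); return o,c
def pts(o,c):
    z=c["z_map"]; H,W=z.shape; f=H/2/np.tan(np.radians(c["fov_y"])/2)
    v,u=np.mgrid[0:H,0:W]
    P=np.stack([(u-c["cx"])/f*z,-(v-c["cy"])/f*z,-z,np.ones_like(z)],-1)
    if "view" in c: T=np.linalg.inv(c["view"])
    else:
        B=np.eye(4);B[:3,:3]=np.array(o["orientation"]);B[:3,3]=o["position"];T=B@c["T_tool_cam"]
    return (P@T.T)[...,:3]
E
python3 - <<'E'
from h import *
for n in ["scene","top","wrist"]:
    o,c=cam(n); cv2.imwrite(f"pics/{n}0.png",c["img"]); np.save(f"{n}0.npy",pts(o,c)); print(n,{k:(v if np.size(v)<20 else 0) for k,v in c.items()})
print({k:np.round(v,3).tolist() for k,v in arm.get_obs().items()})
E
```

```text
pics
scene {'img': 0, 'z_map': 0, 'fov_y': 46.37788539178353, 'cx': 318.6987336367187, 'cy': 241.27607765780704, 'view': array([[ 0.70266221,  0.71135002,  0.01571516, -0.34411574],
       [-0.41581305,  0.39261174,  0.82033867,  0.12021492],
       [ 0.57737797, -0.58295555,  0.57166206, -1.68960361],
       [ 0.        ,  0.        ,  0.        ,  1.        ]])}
top {'img': 0, 'z_map': 0, 'fov_y': 47.271380992937786, 'cx': 325.54576168173423, 'cy': 242.43110085484204, 'view': array([[-0.00472099, -0.99989566,  0.01365213, -0.00995117],
       [ 0.99006513, -0.00275512,  0.14058253, -0.5172055 ],
       [-0.14053025,  0.01418018,  0.98997483, -1.64160093],
       [ 0.        ,  0.        ,  0.        ,  1.        ]])}
wrist {'img': 0, 'z_map': 0, 'fov_y': 66.37484020824152, 'cx': 320.7616570237875, 'cy': 241.16954879735303, 'T_tool_cam': array([[-5.69026077e-05,  9.49556526e-01,  3.13595919e-01,
         8.07519690e-02],
       [ 9.99999995e-01,  2.81783754e-05,  9.61289522e-05,
         3.59358259e-04],
       [ 8.24432504e-05,  3.13595923e-01, -9.49556523e-01,
        -1.42761226e-01],
       [ 0.00000000e+00,  0.00000000e+00,  0.00000000e+00,
         1.00000000e+00]])}
{'clock': 0.15, 'joint_positions': [-1.279, 0.435, 0.025, 1.574, -0.012, 1.134, -0.075], 'qd': [-0.002, -0.002, 0.0, -0.001, -0.001, -0.0, -0.0], 'joint_efforts': [0.001, -67.088, 1.026, -31.645, 0.016, 0.009, -0.0], 'position': [0.24, 0.577, 0.231], 'orientation': [[-0.923, 0.385, -0.0], [0.385, 0.923, -0.001], [-0.0, -0.001, -1.0]], 'force': [-0.007, 0.53, -1.384], 'moment': [0.029, -0.006, -0.001], 'grip_width': 1.001}
```

View pics/scene0.png

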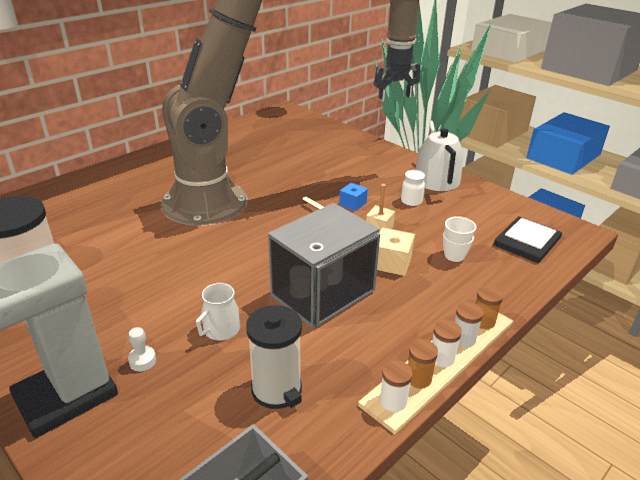

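View pics/top0.png

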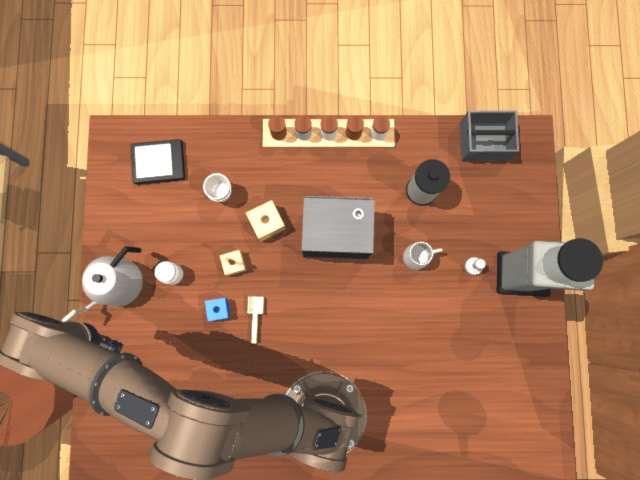

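View pics/wrist0.png

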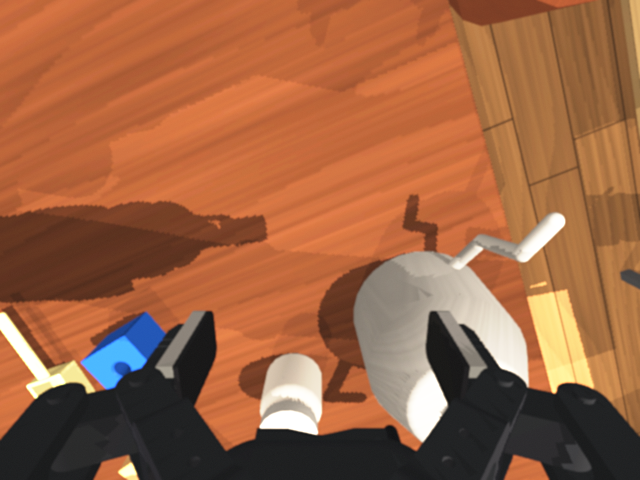

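Scene: the robot is at the back, and the cabinet is near scene (325,262) with its bright-ringed hole at (316,246). Stand look-alikes in the top view are the blue block (217,310), the small pale block holding the dowel (232,263) and the larger pale block (266,221). I rule out the blue one, and of the other two the smaller is meant, at (232,263). I'll check it in a crop and measure.

```bash
python3 - <<'E'
from h import *
s=cv2.imread("pics/scene0.png");t=cv2.imread("pics/top0.png")
a=cv2.resize(s[175:290,320:430],None,fx=3.4,fy=3.4,interpolation=2)
b=cv2.resize(t[190:285,205:300],None,fx=4,fy=4,interpolation=2)
d=cv2.resize(t[185:270,295:385],None,fx=4,fy=4,interpolation=2)
h=391
cv2.imwrite("pics/crop.png",np.hstack([cv2.resize(a,(374,391)),cv2.resize(b,(391,391))]))
cv2.imwrite("pics/crop2.png",d)
P=np.load("top0.npy");S=np.load("scene0.npy")
print("table",P[300,420],P[350,500], S[400,330])
for n,Q,u,v in [("dowel top",P,232,262),("big",P,265,220),("hole",P,358,214),("cab",P,320,210),("cab",P,365,245),("blue",P,217,310),("ringS",S,316,246),("dowS",S,382,190)]: print(n,Q[v,u].round(4))
def comp(Q,lo,hi,x0,x1,y0,y1):
    m=(Q[...,2]>lo)&(Q[...,2]<hi)&(Q[...,0]>x0)&(Q[...,0]<x1)&(Q[...,1]>y0)&(Q[...,1]<y1)
    p=Q[m]; r=cv2.minAreaRect((p[:,:2]*1000).astype(np.float32)); print(lo,len(p),p.mean(0).round(4),np.round(r[0],1),np.round(r[1],1),round(r[2],1))
for Q in (P,S):
    comp(Q,.172,.19,.4,.75,-.2,.15)   # cabinet top
    comp(Q,.044,.056,.38,.52,.15,.35)
    comp(Q,.125,.15,.38,.52,.15,.35)
    comp(Q,.07,.15,.38,.52,.15,.35)
E
```

```text
table [ 0.34216637 -0.30450912 -0.00622294] [ 0.18863322 -0.54541461 -0.00429662] [ 0.78309975 -0.25893228 -0.00113188]
dowel top [0.4543 0.2673 0.0705]
big [0.5909 0.1758 0.0171]
hole [ 0.5857 -0.1049  0.1381]
cab [0.5892 0.0054 0.1799]
cab [ 0.4899 -0.1206  0.1749]
blue [0.3139 0.3196 0.0096]
ringS [ 0.5725 -0.0938  0.1761]
dowS [0.4597 0.2661 0.1272]
0.172 3748 [ 0.5469 -0.0442  0.1796] [550.2 -44.6] [200.1 158.5] 87.8
0.044 309 [0.4566 0.2706 0.0497] [456.8 271.7] [60.2 60.2] 15.9
0.125 15 [0.4564 0.2718 0.1373] [456.9 272.1] [10.5  8.3] 43.2
0.07 31 [0.4554 0.2702 0.1177] [456.3 271.9] [10.8 10.4] 67.3
0.172 3728 [ 0.5521 -0.0508  0.1789] [549.4 -44.2] [204.4 162.5] 88.5
0.044 271 [0.4585 0.2684 0.0489] [455.9 271.3] [63.4 68.1] 12.8
0.125 25 [0.4567 0.2713 0.1335] [456.  271.8] [ 8.7 18.2] 40.2
0.07 103 [0.4574 0.2705 0.1059] [456.7 271.8] [12.4 16.2] 58.2
```

View pics/crop.png

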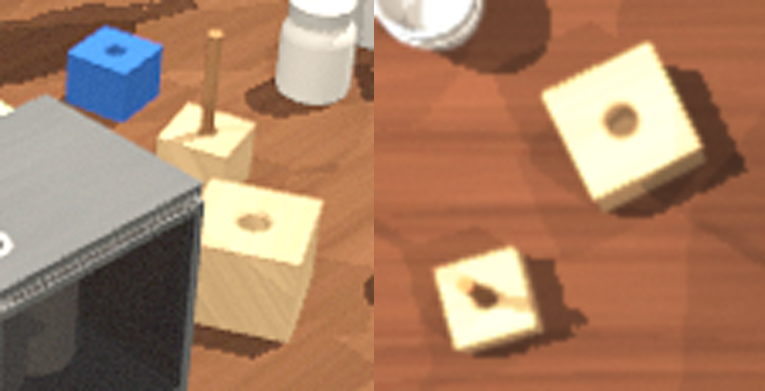

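View pics/crop2.png

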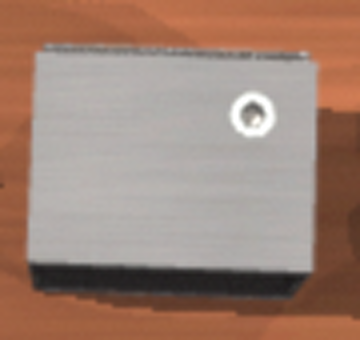

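Crop: the small pale block holds the dowel, the larger pale block is empty, and the blue one is out of play. The stand is about (0.4566, 0.2717), measured 60x60, which matches. Next I'll measure the ring.

```bash
python3 - <<'E'
from h import *
def ray(c,u,v,z):
    f=240/np.tan(np.radians(c["fov_y"])/2); T=np.linalg.inv(c["view"])
    d=T[:3,:3]@np.array([(u-c["cx"])/f,-(v-c["cy"])/f,-1]); o=T[:3,3]; return o+d*(z-o[2])/d[2]
for n,b in [("scene",(305,236,328,256)),("top",(346,204,370,224))]:
    o,c=cam(n); g=c["img"].min(2); x0,y0,x1,y1=b
    m=(g[y0:y1,x0:x1]>200).astype(np.uint8)
    k=cv2.findContours(m,cv2.RETR_EXTERNAL,cv2.CHAIN_APPROX_NONE)[0]; k=max(k,key=cv2.contourArea)
    (u,v),ax,an=cv2.fitEllipse(k); print(n,m.sum(),u+x0,v+y0,ax,ray(c,u+x0,v+y0,.18))
    P=np.load(n+"0.npy"); print("ring z",P[y0:y1,x0:x1][m>0].mean(0))
# cabinet corners on top image: edges of the top plate
P=np.load("top0.npy"); m=((P[...,2]>.165)&(P[...,2]<.195)&(P[...,0]>.4)&(P[...,0]<.7)&(abs(P[...,1]+.044)<.15)).astype(np.uint8)
k=max(cv2.findContours(m,0,1)[0],key=cv2.contourArea); r=cv2.minAreaRect(k); print(r)
for q in cv2.boxPoints(r): print(q,ray(c,*q,.18))
E
```

```text
scene 60 316.28217029571533 246.28555965423584 (8.007893562316895, 13.08487606048584) [ 0.5774905  -0.09791701  0.18      ]
ring z [ 0.57478539 -0.09503095  0.17761975]
top 72 357.82512187957764 213.19822311401367 (10.201748847961426, 10.738626480102539) [ 0.57980882 -0.10125851  0.18      ]
ring z [ 0.57957265 -0.10197473  0.1779947 ]
((337.89617919921875, 224.10531616210938), (71.3165054321289, 55.345237731933594), 2.0825653076171875)
[301.25586 250.46385] [0.47437378 0.05800581 0.18      ]
[303.2671  195.15517] [0.63207229 0.05255582 0.18      ]
[374.5365  197.74678] [ 0.62425037 -0.14921238  0.18      ]
[372.52527 253.05547] [ 0.46648759 -0.14086093  0.18      ]
```

Hole is about (0.5795, -0.101), cabinet yaw about -2.2°. The ring agrees with the cabinet-centre estimate to within about 2 mm. Now the path clearance and the first shift.

```bash
cat >> h.py <<'E'
def to(p,yawd=0):
    o=arm.get_obs(); R=np.array(o["orientation"]); d=R.T@(np.array(p)-o["position"])*1000
    # rotvec restoring vertical
    zt=R.T@np.array([0,0,-1.]); ang=np.cross([0,0,1.],zt)
    print("clock",o["clock"],"pos",np.round(o["position"],4),"shift mm",d.round(1),"tilt fix",ang.round(4),"F",np.round(o["force"],2),"w",o["grip_width"],"x-axis",R[:2,0].round(3))
E
python3 - <<'E'
from h import *
P=np.load("top0.npy")
for y0,y1,x0,x1,n in [(0.48,.7,.25,.55,"kettle"),(.33,.48,.3,.5,"jar"),(.1,.24,.5,.68,"big")]:
    m=(P[...,0]>x0)&(P[...,0]<x1)&(P[...,1]>y0)&(P[...,1]<y1)&(P[...,2]>.02)&(P[...,2]<.24); p=P[m]; print(n,p.min(0).round(3),p.max(0).round(3))
to([.4566,.2717,.23])
E
```

```text
kettle [0.305 0.48  0.02 ] [0.499 0.7   0.184]
jar [0.301 0.33  0.021] [0.457 0.48  0.1  ]
big [0.526 0.114 0.02 ] [0.643 0.228 0.084]
clock 0.25 pos [0.2403 0.5767 0.2309] shift mm [-316.9 -198.4    1.1] tilt fix [-0.0007  0.0001  0.    ] F [ 0.67 -0.26  0.55] w 0.9965489375155278 x-axis [-0.923  0.385]
```

```bash
python3 -m inch '[[[0,0,0],[-40,-25,0],-1],[[0,0,0],[-80,-50,0],-1],[[0,0,0],[-119,-75,0],-1],[[0,0,0],[-159,-100,0],-1],[[0,0,0],[-198,-124,0],-1],[[0,0,0],[-238,-149,0],-1],[[0,0,0],[-277,-174,0],-1],[[0,0,0],[-305,-191,0],-1],[[0,0,0],[-317,-198,0],-1],[[0,0,0],[-317,-198,0],-1]]'
python3 - <<'E'
from h import *
o,c=cam("wrist");cv2.imwrite("pics/w1.png",c["img"]); np.save("w1.npy",pts(o,c))
to([.4566,.2717,.086])
E
```

```text
clock: 1.25
position: [0.458, 0.2705, 0.2314]
orientation: [[-0.922, 0.388, 0.0], [0.388, 0.922, -0.0], [-0.001, -0.0, -1.0]]
force: [0.4, 0.7, 0.6]
grip_width: 1.0
clock 1.3 pos [0.4567 0.2724 0.2313] shift mm [ -0.2  -0.8 145.3] tilt fix [ 0.0002 -0.0004  0.    ] F [-0.71  0.49  0.57] w 1.0008521843295701 x-axis [-0.923  0.386]
```

View pics/w1.png

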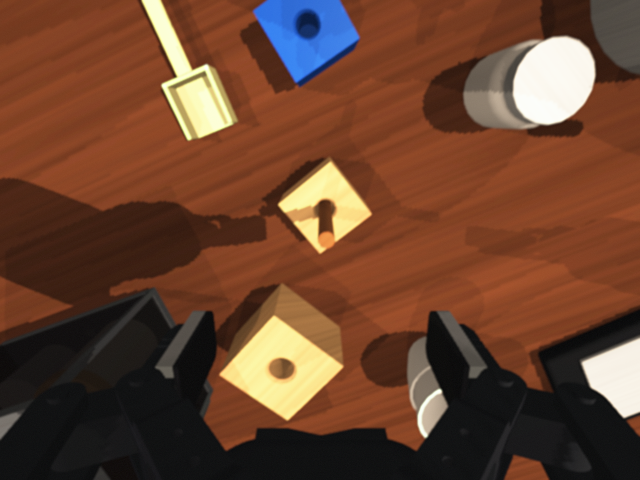

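Wrist picture: the dowel tip is at (327,240), its stand top centred near (325,208), and the cabinet is at lower left. Checking where the tip falls.

```bash
cat >> h.py <<'E'
def wray(o,c,u,v,z):
    f=240/np.tan(np.radians(c["fov_y"])/2); B=np.eye(4);B[:3,:3]=np.array(o["orientation"]);B[:3,3]=o["position"];T=B@c["T_tool_cam"]
    d=T[:3,:3]@np.array([(u-c["cx"])/f,-(v-c["cy"])/f,-1]); q=T[:3,3]; return q+d*(z-q[2])/d[2]
E
python3 - <<'E'
from h import *
o,c=cam("wrist")
print(wray(o,c,326.5,240,.14), wray(o,c,325,206.5,.05))
P=np.load("w1.npy"); m=(P[...,2]>.125)&(P[...,2]<.15)&(abs(P[...,0]-.457)<.03)&(abs(P[...,1]-.272)<.03); print(m.sum(),P[m].mean(0))
m=(P[...,2]>.045)&(P[...,2]<.056)&(abs(P[...,0]-.457)<.045)&(abs(P[...,1]-.272)<.045);print(cv2.minAreaRect((P[m][:,:2]*1000).astype(np.float32)))
to([.4566,.2717,.086])
E
```

```text
[0.45437669 0.27798373 0.14      ] [0.45214548 0.2789016  0.05      ]
321 [0.45438825 0.2754696  0.13783029]
((456.0572509765625, 274.7405090332031), (60.39626693725586, 60.21369171142578), 16.01801300048828)
clock 1.35 pos [0.456  0.2736 0.2312] shift mm [ -1.4  -1.6 145.2] tilt fix [ 0.0004 -0.0008  0.    ] F [-0.28  0.7  -0.53] w 0.9976625822774025 x-axis [-0.923  0.384]
```

```bash
python3 -m inch '[[[0,0,0],[0,1,40],-0.2],[[0,0,0],[0,1,80],-0.2],[[0,0,0],[0,1,110],-0.2],[[0,0,0],[0,1,130],-0.2],[[0,0,0],[0,1,143],-0.2],[[0,0,0],[0,1,145],-0.2],[[0,0,0],[0,1,145],-0.2]]' 30
python3 - <<'E'
from h import *
o,c=cam("wrist");cv2.imwrite("pics/w2.png",c["img"])
to([.4566,.2717,.086])
E
```

```text
clock: 2.05
position: [0.457, 0.2742, 0.0866]
orientation: [[-0.924, 0.383, 0.0], [0.383, 0.924, 0.0], [0.0, 0.0, -1.0]]
force: [0.4, -0.3, 0.4]
grip_width: 0.597
clock 2.1 pos [0.4575 0.2741 0.0871] shift mm [-0.1 -2.5  1.1] tilt fix [ 0.0013  0.0005 -0.    ] F [-1.01  0.47  0.54] w 0.6032306577830703 x-axis [-0.923  0.384]
```

View pics/w2.png

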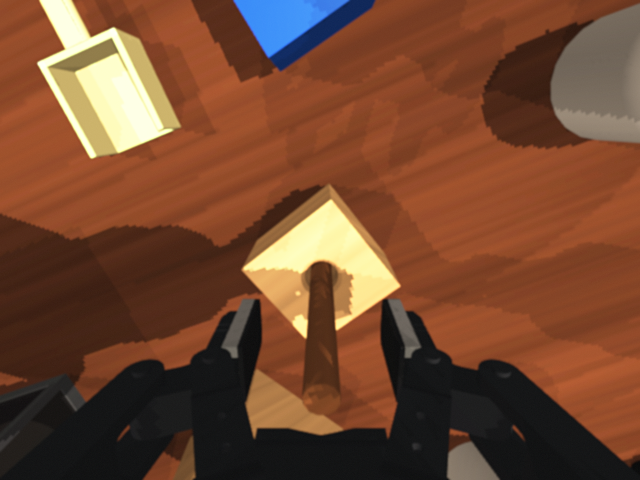

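The dowel (322,330) is centred between the pads at (240,340) and (400,340). Closing on it.

```bash
python3 -m inch '[[[0,0,0],[0,0,0],1],[[0,0,0],[0,0,0],1],[[0,0,0],[0,0,0],1],[[0,0,0],[0,0,0],1],[[0,0,0],[0,0,0],1],[[0,0,0],[0,0,0],1],[[0,0,0],[0,0,0],1]]' 60
python3 - <<'E'
from h import *
o,c=cam("wrist");cv2.imwrite("pics/w3.png",c["img"])
to([.4566,.2717,.28])
E
```

```text
clock: 2.8
position: [0.4578, 0.2735, 0.0871]
orientation: [[-0.923, 0.385, 0.001], [0.385, 0.923, 0.001], [-0.001, 0.001, -1.0]]
force: [-1.0, 0.0, 6.5]
grip_width: 0.123
clock 2.85 pos [0.4578 0.2734 0.0871] shift mm [   0.3   -1.8 -192.9] tilt fix [ 0.0013  0.0007 -0.    ] F [-0.05 -0.13  7.1 ] w 0.12381389961428398 x-axis [-0.923  0.385]
```

View pics/w3.png

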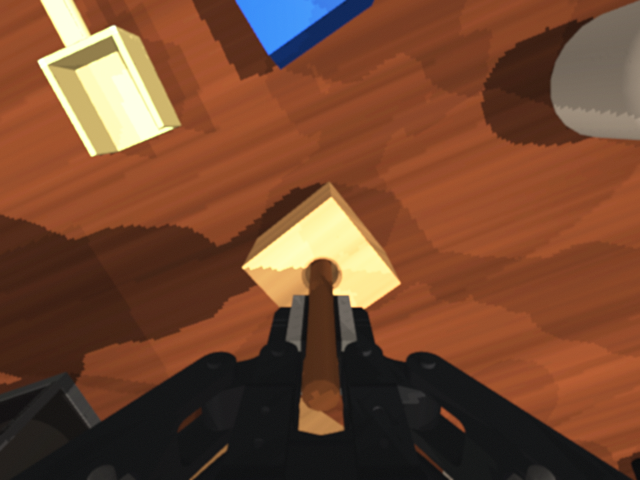

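```bash
python3 -m inch '[[[0,0,0],[0,0,-20],1],[[0,0,0],[0,0,-45],1],[[0,0,0],[0,0,-80],1],[[0,0,0],[0,0,-120],1],[[0,0,0],[0,0,-160],1],[[0,0,0],[0,0,-190],1],[[0,0,0],[0,0,-200],1],[[0,0,0],[0,0,-200],1]]'
python3 - <<'E'
from h import *
o,c=cam("wrist");cv2.imwrite("pics/w4.png",c["img"])
to([.5795,-.101,.287])
E
```

```text
clock: 3.65
position: [0.4577, 0.2734, 0.2875]
orientation: [[-0.923, 0.385, 0.002], [0.385, 0.923, 0.002], [-0.001, 0.002, -1.0]]
force: [0.4, 1.1, -0.5]
grip_width: 0.125
clock 3.7 pos [0.4571 0.2731 0.286 ] shift mm [-256.9 -298.2   -1.1] tilt fix [ 0.0002  0.     -0.    ] F [-0.14  0.25 -0.86] w 0.12077092049401318 x-axis [-0.923  0.385]
```

View pics/w4.png

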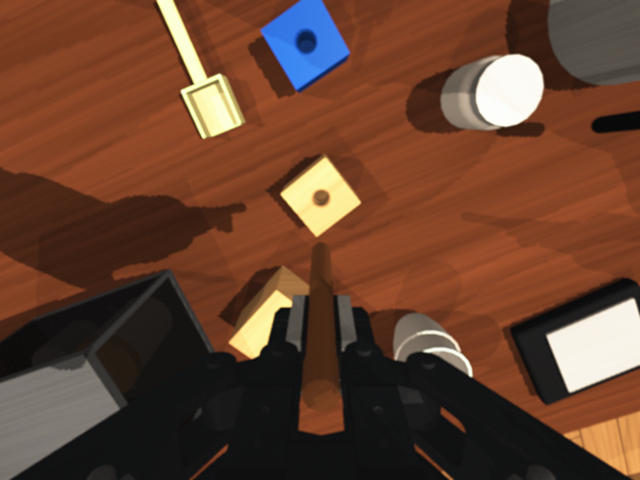

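The dowel hangs plumb, with its tip at (321,245), which matches the predicted row for the tip 77 mm below the TCP. The stand well (320,198) is empty. Moving above the hole.

```bash
python3 -m inch '[[[0,0,0],[-20,-24,0],1],[[0,0,0],[-50,-58,0],1],[[0,0,0],[-80,-93,0],1],[[0,0,0],[-112,-130,0],1],[[0,0,0],[-144,-167,0],1],[[0,0,0],[-176,-204,0],1],[[0,0,0],[-208,-241,0],1],[[0,0,0],[-235,-272,0],1],[[0,0,0],[-250,-290,0],1],[[0,0,0],[-257,-298,0],1]]'
python3 -m inch '[[[0,0,0],[0,0,0],1],[[0,0,0],[0,0,0],1]]'
python3 - <<'E'
from h import *
o,c=cam("wrist");cv2.imwrite("pics/w5.png",c["img"])
to([.5795,-.101,.287])
E
```

```text
clock: 4.7
position: [0.579, -0.1039, 0.2841]
orientation: [[-0.921, 0.388, -0.004], [0.388, 0.921, -0.001], [0.003, -0.002, -1.0]]
force: [-0.9, -0.1, -0.1]
grip_width: 0.124
clock: 4.9
position: [0.5794, -0.099, 0.2853]
orientation: [[-0.924, 0.383, -0.002], [0.383, 0.924, 0.001], [0.002, 0.0, -1.0]]
force: [-0.1, -0.1, -0.7]
grip_width: 0.124
clock 4.95 pos [ 0.5795 -0.0986  0.2856] shift mm [-0.9 -2.2 -1.4] tilt fix [ 0.0006 -0.0015  0.    ] F [ 0.83 -0.28 -0.65] w 0.12444076934854642 x-axis [-0.924  0.383]
```

View pics/w5.png

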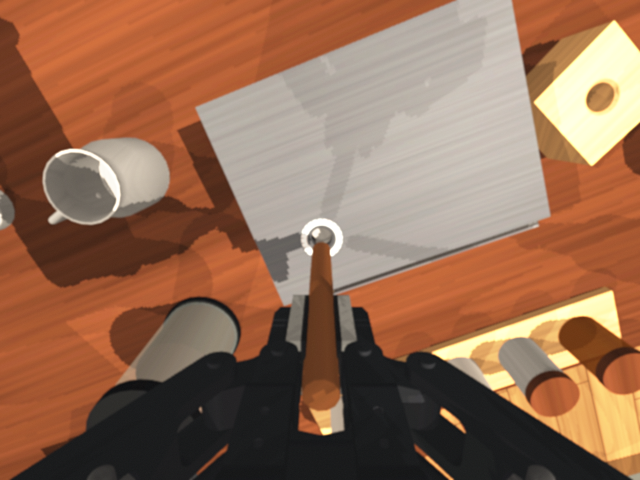

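```bash
cat >> h.py <<'E'
def toolproj(c,p):
    q=np.linalg.inv(c["T_tool_cam"])@np.array([*p,1.]); f=240/np.tan(np.radians(c["fov_y"])/2)
    return np.array([c["cx"]+f*q[0]/-q[2], c["cy"]-f*q[1]/-q[2]])
E
python3 - <<'E'
from h import *
o,c=cam("wrist"); im=c["img"]
cv2.imwrite("pics/w5c.png",cv2.resize(im[200:290,280:370],None,fx=6,fy=6,interpolation=2))
for p in [(0,0,.077),(.006,0,.077),(0,.006,.077),(0,-.006,.077),(0,0,.1055),(.001,0,.1055),(0,.001,.1055)]: print(p,toolproj(c,p))
g=im.min(2); m=np.zeros_like(g); m[210:262,295:350]=(g[210:262,295:350]>205)
k=max(cv2.findContours(m,0,cv2.CHAIN_APPROX_NONE)[0],key=cv2.contourArea)[:,0]
k=k[k[:,1]<240]; print(cv2.fitEllipse(k.astype(np.float32)))
# dowel columns
hsv=cv2.cvtColor(im,cv2.COLOR_BGR2HSV)
for r in (250,256,262,270,280): 
    row=im[r,300:345].astype(int); d=row[:,2]-row[:,0]; x=np.where(d>60)[0]; print(r,x.min()+300 if len(x) else None,x.max()+300 if len(x) else None)
E
```

```text
(0, 0, 0.077) [320.23106858 253.34308693]
(0.006, 0, 0.077) [320.22623597 244.43530358]
(0, 0.006, 0.077) [329.63973845 253.34286302]
(0, -0.006, 0.077) [310.82244547 253.34331084]
(0, 0, 0.1055) [320.28941829 239.51903622]
(0.001, 0, 0.1055) [320.28877146 238.18079406]
(0, 0.001, 0.1055) [321.6949715  239.51899763]
((320.6085510253906, 233.06954956054688), (27.665292739868164, 36.80403518676758), 93.85452270507812)
250 313 329
256 313 330
262 312 330
270 311 331
280 311 331
```

View pics/w5c.png

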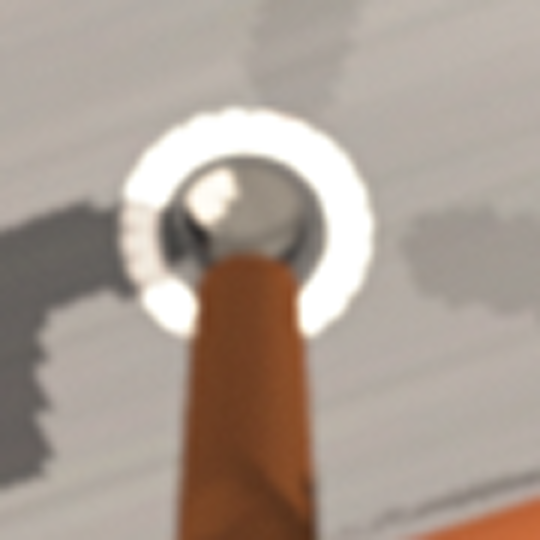

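Ring centre is at (321.2,238) and the dowel's tip centreline at column 321.3, with the tip's front edge at row 242. They look aligned within about 1 mm. I'll go closer and look again.

```bash
python3 -m inch '[[[0,0,0],[0,0,8],1],[[0,0,0],[0,0,16],1],[[0,0,0],[0,0,22],1],[[0,0,0],[0,0,22],1]]'
python3 - <<'E'
from h import *
o,c=cam("wrist"); im=c["img"]
cv2.imwrite("pics/w6c.png",cv2.resize(im[210:300,275:365],None,fx=6,fy=6,interpolation=2))
z=o["position"][2]; print(z)
for p in [(0,0,.077),(.006,0,.077),(0,0,z-.18),(.001,0,z-.18),(0,.001,z-.18)]: print(p,toolproj(c,p))
o,c=cam("scene");cv2.imwrite("pics/s6c.png",cv2.resize(c["img"][190:280,270:360],None,fx=6,fy=6,interpolation=2))
to([.5795,-.101,.287])
E
```

```text
clock: 5.4
position: [0.5791, -0.1004, 0.263]
orientation: [[-0.923, 0.384, -0.002], [0.384, 0.923, 0.0], [0.002, -0.001, -1.0]]
force: [-0.1, 0.1, -0.8]
grip_width: 0.121
0.2629749843819487
(0, 0, 0.077) [320.2321617  253.34409242]
(0.006, 0, 0.077) [320.22733206 244.43633818]
(0, 0, np.float64(0.08297498438194872)) [320.24545059 250.18724177]
(0.001, 0, np.float64(0.08297498438194872)) [320.24468742 248.74339604]
(0, 0.001, np.float64(0.08297498438194872)) [321.77643477 250.18720261]
clock 5.5 pos [ 0.5797 -0.1007  0.2641] shift mm [  0.1  -0.3 -22.9] tilt fix [-0.0002 -0.0004  0.    ] F [-0.27 -0.34  0.18] w 0.12088042648010716 x-axis [-0.923  0.385]
```

View pics/w6c.png

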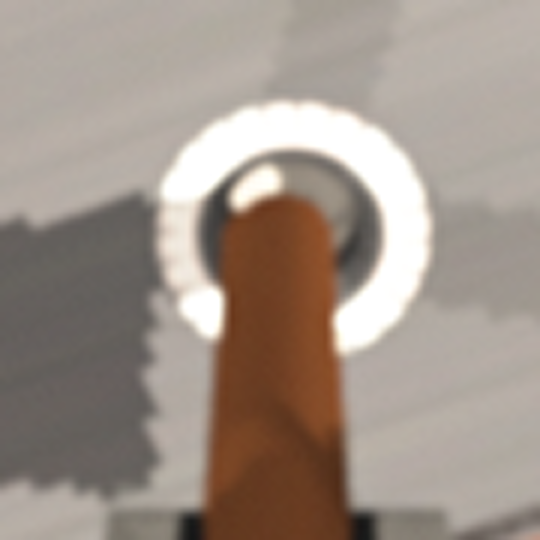

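View pics/s6c.png

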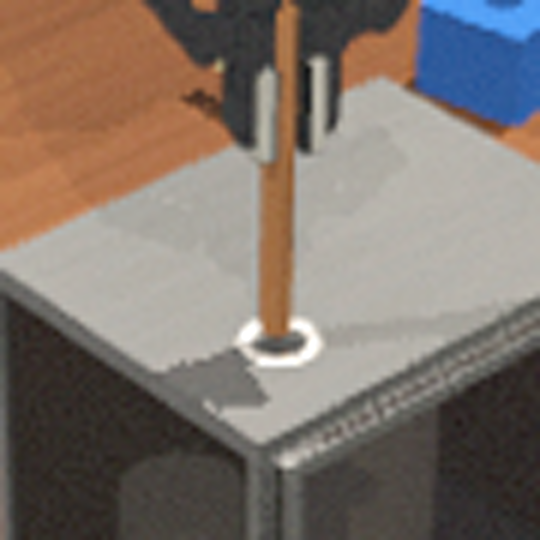

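Near the hole, the ring centre is column 324 and the dowel's tip column is 321, so a shift of about +1.8 mm along tool y. Fore-aft agrees.

```bash
python3 -m inch '[[[0,0,0],[0,1.8,0],1],[[0,0,0],[0,1.8,0],1],[[0,0,0],[0,1.8,2],1],[[0,0,0],[0,1.8,2],1]]'
python3 - <<'E'
from h import *
o,c=cam("wrist"); im=c["img"]
cv2.imwrite("pics/w7c.png",cv2.resize(im[210:300,275:365],None,fx=6,fy=6,interpolation=2))
to([.5795,-.101,.287])
E
```

```text
clock: 5.9
position: [0.5804, -0.0991, 0.2621]
orientation: [[-0.923, 0.385, -0.0], [0.385, 0.923, 0.0], [0.0, -0.0, -1.0]]
force: [-0.4, 0.1, -0.6]
grip_width: 0.126
clock 5.95 pos [ 0.5804 -0.0992  0.2622] shift mm [  0.2  -2.1 -24.8] tilt fix [-0.     -0.0001  0.    ] F [-0.59  0.6  -0.55] w 0.11947065283100848 x-axis [-0.923  0.385]
```

View pics/w7c.png

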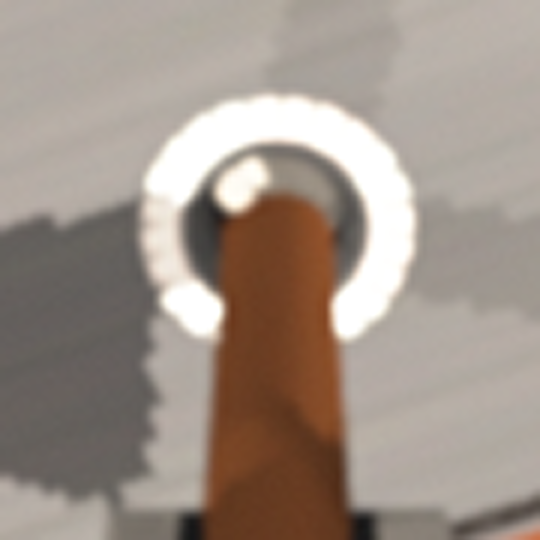

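Aligned now, ring column 277 vs tip 276 in the crop (0.2 px real). Lowering gently into the mouth, stopping before the shallowest possible bolt position (12 mm deep).

```bash
python3 -m inch '[[[0,0,0],[0,0,3],1],[[0,0,0],[0,0,6],1],[[0,0,0],[0,0,8],1],[[0,0,0],[0,0,8],1]]'; python3 -m inch '[[[0,0,0],[0,0,3],1],[[0,0,0],[0,0,6],1],[[0,0,0],[0,0,6],1]]'
```

```text
clock: 6.35
position: [0.5803, -0.0991, 0.2538]
orientation: [[-0.923, 0.385, -0.001], [0.385, 0.923, 0.0], [0.001, -0.0, -1.0]]
force: [-0.3, -0.0, -0.4]
grip_width: 0.122
clock: 6.65
position: [0.5803, -0.0991, 0.2478]
orientation: [[-0.923, 0.385, -0.001], [0.385, 0.923, 0.0], [0.001, -0.0, -1.0]]
force: [-0.1, -0.3, -0.0]
grip_width: 0.125
```

```bash
p='s/^(orient|grip).*//;/^$/d'; for i in 1; do :; done
python3 -m inch '[[[0,0,0],[0,0,2],1],[[0,0,0],[0,0,3],1],[[0,0,0],[0,0,3],1]]' | sed -E "$p"
python3 -m inch '[[[0,0,0],[0,0,1.5],1],[[0,0,0],[0,0,3],1],[[0,0,0],[0,0,3],1]]' | sed -E "$p"
```

```text
clock: 6.95
position: [0.5804, -0.0991, 0.2452]
force: [-0.2, -1.0, -0.1]
clock: 7.25
position: [0.5804, -0.0991, 0.2421]
force: [-0.2, 0.7, 0.5]
```

```bash
python3 -m inch '[[[0,0,0],[0,0,1.5],1],[[0,0,0],[0,0,3],1],[[0,0,0],[0,0,3],1]]' | grep -E "clock|pos|force"
```

```text
clock: 7.55
position: [0.5804, -0.0991, 0.239]
force: [-0.4, 0.3, -0.9]
```

Tip is about 18 mm deep with no contact yet. Continuing.

```bash
python3 -m inch '[[[0,0,0],[0,0,1.5],1],[[0,0,0],[0,0,3],1],[[0,0,0],[0,0,3],1]]' | grep -E "clock|pos|force"
```

```text
clock: 7.85
position: [0.5804, -0.0991, 0.236]
force: [0.4, 0.7, -0.7]
```

```bash
python3 -m inch '[[[0,0,0],[0,0,1.5],1],[[0,0,0],[0,0,3],1],[[0,0,0],[0,0,3],1]]' | grep -E "clock|pos|force"
```

```text
clock: 8.15
position: [0.5806, -0.0991, 0.2334]
force: [-0.3, 0.1, 1.6]
```

```bash
python3 -m inch '[[[0,0,0],[0,0,1.5],1],[[0,0,0],[0,0,3],1],[[0,0,0],[0,0,3],1]]' | grep -E "clock|pos|force"
```

```text
clock: 8.45
position: [0.5807, -0.0991, 0.2305]
force: [-0.4, 1.1, 4.1]
```

Contact: 4.1 N at z 0.2305, so the bolt was first touched near z 0.2325. Aiming for about 10.5 mm of travel.

```bash
python3 -m inch '[[[0,0,0],[0,0,1.5],1],[[0,0,0],[0,0,3],1],[[0,0,0],[0,0,3],1]]' | grep -E "clock|pos|force"
```

```text
clock: 8.75
position: [0.5808, -0.0992, 0.2277]
force: [-0.9, 0.5, 7.0]
```

```bash
python3 -m inch '[[[0,0,0],[0,0,1],1],[[0,0,0],[0,0,2],1],[[0,0,0],[0,0,2],1]]' | grep -E "clock|pos|force"
```

```text
clock: 9.05
position: [0.5809, -0.0993, 0.226]
force: [-0.4, 0.2, 8.3]
```

```bash
python3 -m inch '[[[0,0,0],[0,0,1],1],[[0,0,0],[0,0,2],1],[[0,0,0],[0,0,2],1]]' | grep -E "clock|pos|force"
```

```text
clock: 9.35
position: [0.581, -0.0993, 0.2242]
force: [-1.8, 0.4, 10.7]
```

```bash
python3 -m inch '[[[0,0,0],[0,0,0.8],1],[[0,0,0],[0,0,1.4],1],[[0,0,0],[0,0,1.4],1],[[0,0,0],[0,0,1.4],1]]' | grep -E "clock|pos|force"
python3 - <<'E'
from h import *
o,c=cam("scene");cv2.imwrite("pics/s8c.png",cv2.resize(c["img"][190:330,240:410],None,fx=4,fy=4,interpolation=2))
print(np.round([arm.get_obs()["force"][2] for _ in range(1)],2))
E
```

```text
clock: 9.75
position: [0.5811, -0.0993, 0.2231]
force: [-1.6, 0.0, 11.9]
[12.69]
```

View pics/s8c.png

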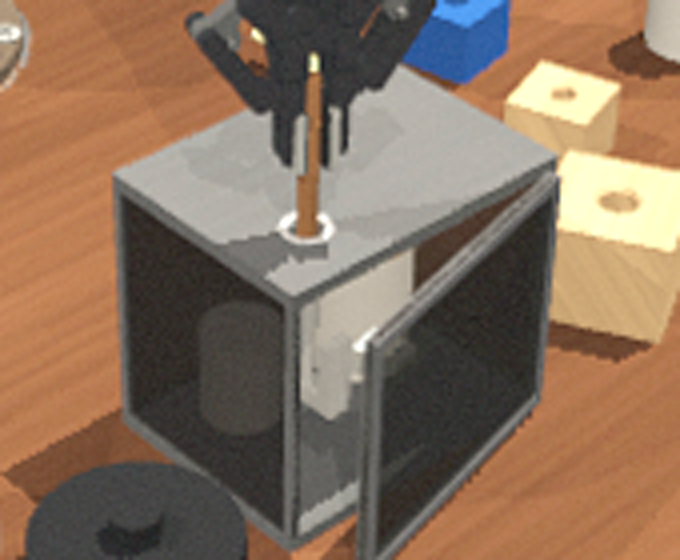

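The picture shows the door swinging open: its free edge at crop (370,345) has come well away from the cabinet corner at (295,300). Holding until it has fully swung.

```bash
python3 -m inch '[[[0,0,0],[0,0,0],1],[[0,0,0],[0,0,0],1],[[0,0,0],[0,0,0],1],[[0,0,0],[0,0,0],1],[[0,0,0],[0,0,0],1],[[0,0,0],[0,0,0],1],[[0,0,0],[0,0,0],1],[[0,0,0],[0,0,0],1],[[0,0,0],[0,0,0],1],[[0,0,0],[0,0,0],1]]' | grep -E "clock|pos|force"
python3 - <<'E'
from h import *
o,c=cam("scene");cv2.imwrite("pics/s9c.png",cv2.resize(c["img"][190:350,240:420],None,fx=4,fy=3.7,interpolation=2))
P=pts(o,c); m=(P[...,2]>.14)&(P[...,2]<.19)&(P[...,0]>.63)&(P[...,0]<.85)&(abs(P[...,1])<.2); print(m.sum()); p=P[m][:,:2]*1000; print(cv2.fitLine(p.astype(np.float32),cv2.DIST_HUBER,0,.01,.01).ravel(),p[:,0].max())
E
```

```text
clock: 10.8
position: [0.5811, -0.0993, 0.2231]
force: [-1.5, 0.1, 11.9]
473
[ 4.0406677e-01 -9.1472948e-01  6.8174384e+02 -6.7330177e+01] 709.3001599447165
```

View pics/s9c.png

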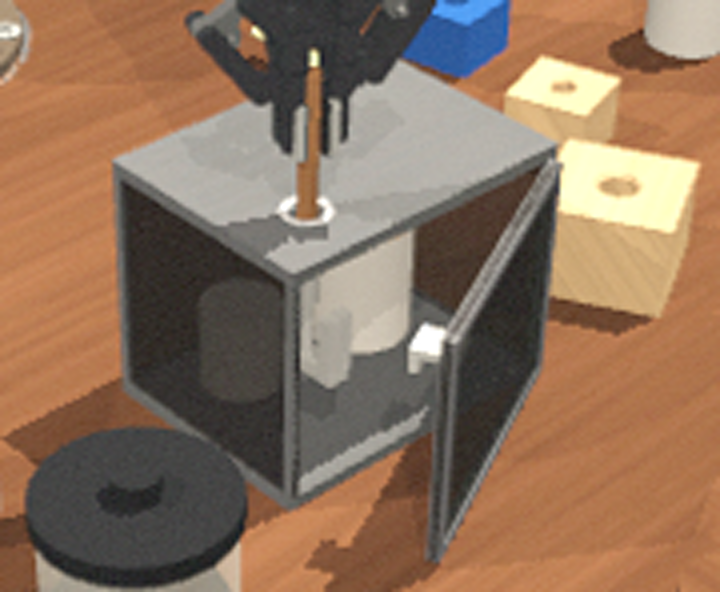

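The door is now wide open, with its free edge at crop (450,340). The fit gives about 26° from shut, past 20°. I'll hold a bit longer, then withdraw straight up.

```bash
python3 -m inch '[[[0,0,0],[0,0,0],1],[[0,0,0],[0,0,0],1],[[0,0,0],[0,0,0],1],[[0,0,0],[0,0,0],1],[[0,0,0],[0,0,0],1],[[0,0,0],[0,0,0],1]]' | grep -E "clock|pos|force"
python3 -m inch '[[[0,0,0],[0,0,-3],1],[[0,0,0],[0,0,-8],1],[[0,0,0],[0,0,-14],1],[[0,0,0],[0,0,-21],1],[[0,0,0],[0,0,-28],1],[[0,0,0],[0,0,-36],1],[[0,0,0],[0,0,-46],1],[[0,0,0],[0,0,-56],1],[[0,0,0],[0,0,-64],1],[[0,0,0],[0,0,-64],1]]'
python3 - <<'E'
from h import *
o,c=cam("wrist");cv2.imwrite("pics/w10.png",c["img"])
o,c=cam("scene");cv2.imwrite("pics/s10.png",c["img"])
to([.4575,.2735,.287])
E
```

```text
clock: 11.45
position: [0.5811, -0.0993, 0.2231]
force: [-2.4, 0.0, 12.4]
clock: 12.45
position: [0.5812, -0.0993, 0.2874]
orientation: [[-0.923, 0.385, 0.002], [0.385, 0.923, -0.0], [-0.002, 0.001, -1.0]]
force: [0.4, -0.6, -0.2]
grip_width: 0.123
clock 12.55 pos [ 0.5805 -0.0991  0.286 ] shift mm [256.9 296.7  -1.1] tilt fix [ 0.0001  0.0002 -0.    ] F [-0.67  0.6  -0.32] w 0.12120695678614661 x-axis [-0.923  0.385]
```

View pics/w10.png

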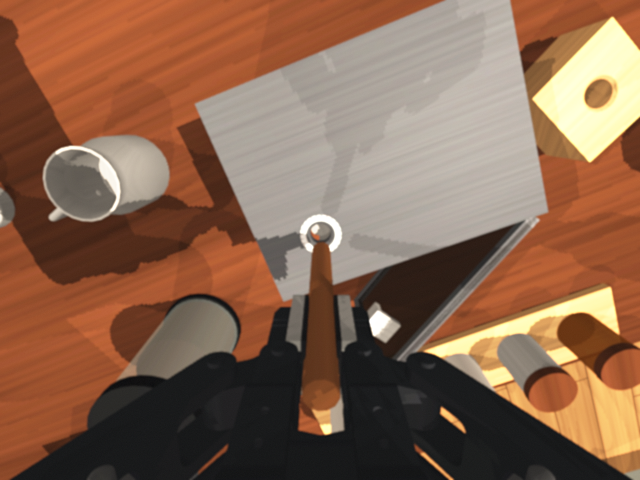

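View pics/s10.png

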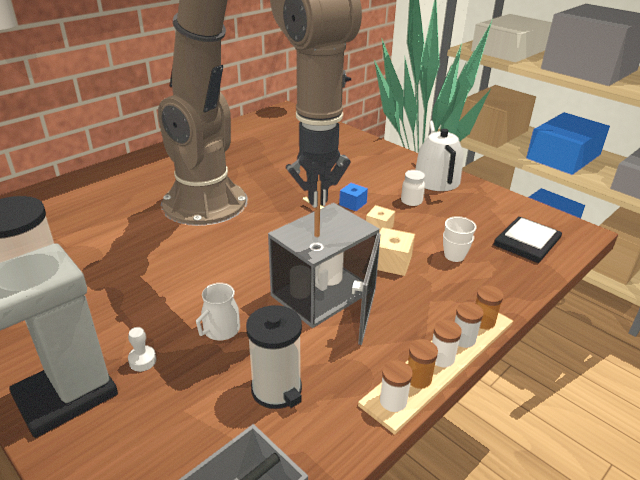

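The door stays ajar in both views and the dowel's tip (319,245) is where it was before. Back to above the stand.

```bash
python3 -m inch '[[[0,0,0],[20,24,0],1],[[0,0,0],[50,58,0],1],[[0,0,0],[80,93,0],1],[[0,0,0],[112,130,0],1],[[0,0,0],[144,167,0],1],[[0,0,0],[176,204,0],1],[[0,0,0],[208,241,0],1],[[0,0,0],[235,272,0],1],[[0,0,0],[250,290,0],1],[[0,0,0],[257,297,0],1]]' | grep -E "clock|pos"
python3 -m inch '[[[0,0,0],[0,0,0],1],[[0,0,0],[0,0,40],1],[[0,0,0],[0,0,80],1],[[0,0,0],[0,0,115],1],[[0,0,0],[0,0,138],1],[[0,0,0],[0,0,145],1],[[0,0,0],[0,0,145],1],[[0,0,0],[0,0,145],1]]'
python3 - <<'E'
from h import *
o,c=cam("wrist");cv2.imwrite("pics/w11.png",c["img"]); cv2.imwrite("pics/w11c.png",cv2.resize(c["img"][190:300,265:375],None,fx=5,fy=5,interpolation=2))
z=o["position"][2]
for p in [(0,0,.077),(.006,0,.077),(0,0,z-.05)]: print(p,toolproj(c,p))
o,c=cam("scene");cv2.imwrite("pics/s11c.png",cv2.resize(c["img"][150:250,330:440],None,fx=5,fy=5,interpolation=2))
to([.4575,.2735,.087])
E
```

```text
clock: 13.55
position: [0.456, 0.2766, 0.2852]
clock: 14.35
position: [0.4587, 0.2735, 0.1421]
orientation: [[-0.923, 0.386, 0.002], [0.386, 0.923, 0.001], [-0.001, 0.001, -1.0]]
force: [0.2, 0.2, -0.1]
grip_width: 0.121
(0, 0, 0.077) [320.23293285 253.34304876]
(0.006, 0, 0.077) [320.22812083 244.43530599]
(0, 0, np.float64(0.09213679872709003)) [320.26536001 245.62579855]
clock 14.45 pos [0.4586 0.2741 0.1424] shift mm [ 0.9 -1.1 55.4] tilt fix [ 0.0022  0.0014 -0.    ] F [-0.03 -0.66 -0.25] w 0.12411082335016364 x-axis [-0.923  0.385]
```

View pics/w11c.png

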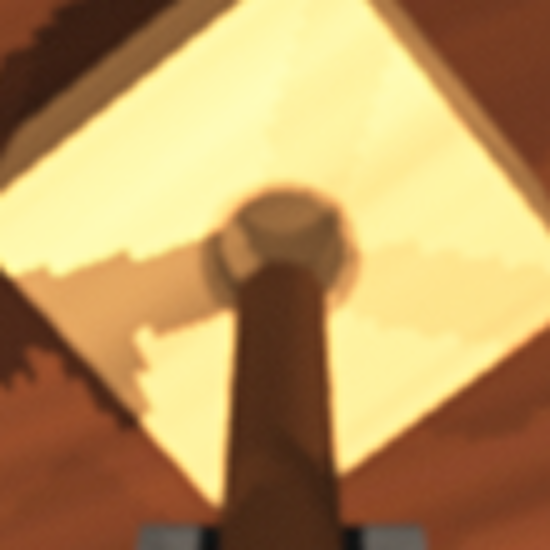

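View pics/s11c.png

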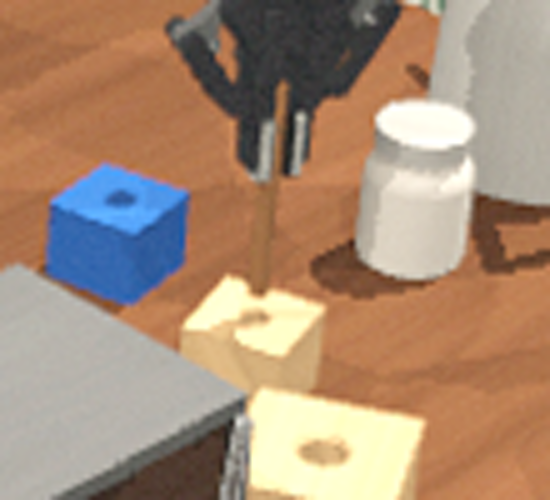

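Well centre is crop (280,256) and the tip centreline crop column 283. Correcting by +1.7 mm tool x and -0.4 mm tool y, then lowering.

```bash
python3 -m inch '[[[0,0,0],[1.7,-0.4,0],1],[[0,0,0],[1.7,-0.4,8],1],[[0,0,0],[1.7,-0.4,16],1],[[0,0,0],[1.7,-0.4,22],1],[[0,0,0],[1.7,-0.4,28],1],[[0,0,0],[1.7,-0.4,28],1]]'
python3 - <<'E'
from h import *
o,c=cam("wrist"); cv2.imwrite("pics/w12c.png",cv2.resize(c["img"][190:340,245:395],None,fx=4,fy=4,interpolation=2))
to([.4575,.2735,.087])
E
```

```text
clock: 15.05
position: [0.4552, 0.2737, 0.1118]
orientation: [[-0.923, 0.385, -0.001], [0.385, 0.923, -0.001], [0.001, -0.002, -1.0]]
force: [-0.3, 1.6, -0.3]
grip_width: 0.119
clock 15.1 pos [0.4555 0.2739 0.1123] shift mm [-2.   0.4 25.3] tilt fix [-0.0011 -0.0006  0.    ] F [-0.58  0.56 -1.16] w 0.12100194558252438 x-axis [-0.923  0.385]
```

View pics/w12c.png

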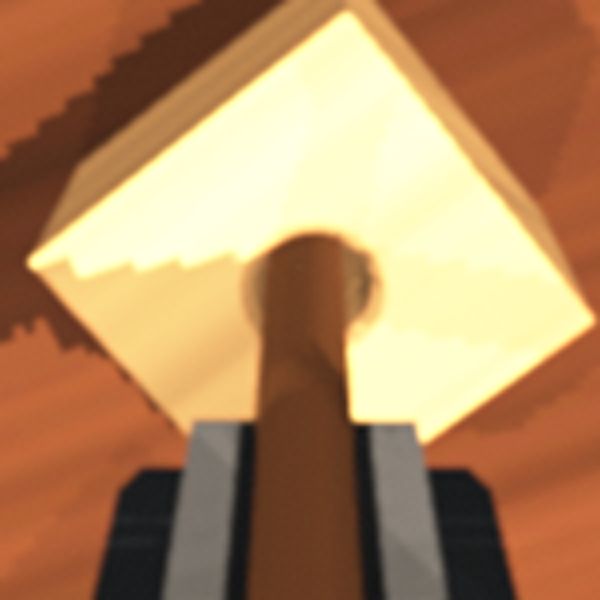

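The tip is in the well, sitting slightly toward tool +x. I'll ease back 1.2 mm and lower nearly to the floor.

```bash
python3 -m inch '[[[0,0,0],[-1.2,0.5,0],1],[[0,0,0],[-1.2,0.5,6],1],[[0,0,0],[-1.2,0.5,12],1],[[0,0,0],[-1.2,0.5,18],1],[[0,0,0],[-1.2,0.5,21],1],[[0,0,0],[-1.2,0.5,21],1],[[0,0,0],[-1.2,0.5,21],1]]'
```

```text
clock: 15.8
position: [0.4572, 0.2742, 0.0919]
orientation: [[-0.923, 0.385, -0.0], [0.385, 0.923, -0.0], [0.0, -0.0, -1.0]]
force: [1.0, 0.1, -0.1]
grip_width: 0.122
```

```bash
python3 -m inch '[[[0,0,0],[0,0,2],1],[[0,0,0],[0,0,3],1],[[0,0,0],[0,0,3],1]]'; python3 -m inch '[[[0,0,0],[0,0,1],1],[[0,0,0],[0,0,1],1]]'
```

```text
clock: 16.1
position: [0.4571, 0.2741, 0.0889]
orientation: [[-0.923, 0.385, 0.0], [0.385, 0.923, -0.0], [-0.0, -0.0, -1.0]]
force: [-0.2, 1.1, -0.8]
grip_width: 0.12
clock: 16.3
position: [0.4571, 0.2741, 0.0879]
orientation: [[-0.923, 0.385, -0.0], [0.385, 0.923, -0.0], [0.0, -0.0, -1.0]]
force: [-0.2, -0.6, -1.2]
grip_width: 0.123
```

```bash
python3 -m inch '[[[0,0,0],[0,0,0.7],1],[[0,0,0],[0,0,0.7],1]]' | grep -E "pos|force"
```

```text
position: [0.4571, 0.2742, 0.0872]
force: [0.4, 0.2, -0.1]
```

```bash
python3 -m inch '[[[0,0,0],[0,0,0.7],1],[[0,0,0],[0,0,0.7],1]]' | grep -E "pos|force"
```

```text
position: [0.4574, 0.2742, 0.0871]
force: [-0.9, -1.0, 6.6]
```

Floor contact (6.6 N). Release gently.

```bash
python3 -m inch '[[[0,0,0],[0,0,-0.5],0.6],[[0,0,0],[0,0,-0.5],0.4],[[0,0,0],[0,0,-0.5],0.2],[[0,0,0],[0,0,-0.5],0],[[0,0,0],[0,0,-0.5],-0.2],[[0,0,0],[0,0,-0.5],-0.2],[[0,0,0],[0,0,-0.5],-0.2]]'
python3 - <<'E'
from h import *
o,c=cam("wrist"); cv2.imwrite("pics/w13.png",c["img"])
E
```

```text
clock: 17.4
position: [0.4571, 0.2742, 0.087]
orientation: [[-0.923, 0.385, 0.0], [0.385, 0.923, 0.0], [0.0, 0.0, -1.0]]
force: [0.6, 0.0, -0.1]
grip_width: 0.602
```

View pics/w13.png

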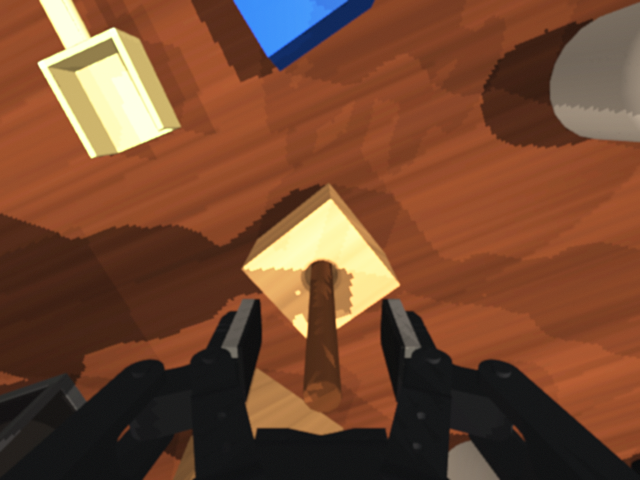

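The dowel stands free between the open pads at (322,330), as before the grasp. Withdrawing straight up.

```bash
python3 -m inch '[[[0,0,0],[0,0,-10],-0.2],[[0,0,0],[0,0,-30],-0.2],[[0,0,0],[0,0,-60],-0.2],[[0,0,0],[0,0,-100],-0.2],[[0,0,0],[0,0,-140],-0.2],[[0,0,0],[0,0,-165],-0.2],[[0,0,0],[0,0,-170],-0.2],[[0,0,0],[0,0,-170],-0.2],[[0,0,0],[0,0,-170],-0.2],[[0,0,0],[0,0,-170],-0.2]]'
python3 - <<'E'
from h import *
o,c=cam("scene");cv2.imwrite("pics/s14.png",c["img"]); P=pts(o,c)
for lo,hi in((.125,.15),(.07,.09)):
    m=(P[...,2]>lo)&(P[...,2]<hi)&(abs(P[...,0]-.457)<.04)&(abs(P[...,1]-.272)<.04); print(m.sum(),P[m].mean(0),P[m][:,2].max())
o,c=cam("top");cv2.imwrite("pics/t14.png",c["img"])
E
```

```text
clock: 18.45
position: [0.4564, 0.2737, 0.2557]
orientation: [[-0.923, 0.385, -0.002], [0.385, 0.923, -0.002], [0.001, -0.002, -1.0]]
force: [-0.2, -0.2, 0.1]
grip_width: 0.605
25 [0.45634308 0.27147634 0.13394315] 0.14293982205098665
28 [0.45772544 0.26983293 0.07989452] 0.08986519510001656
```

View pics/s14.png

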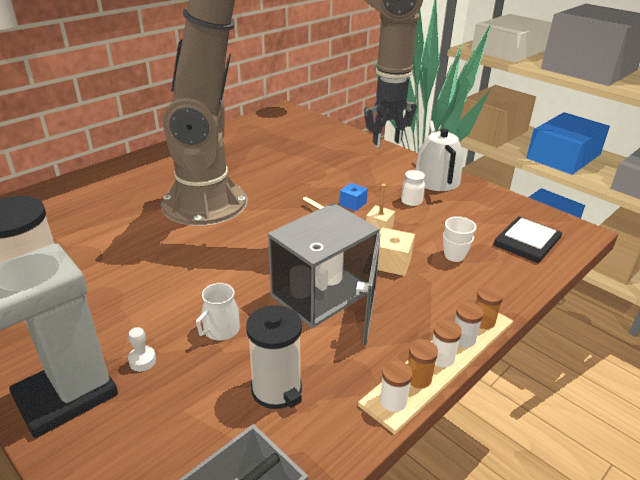

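View pics/t14.png

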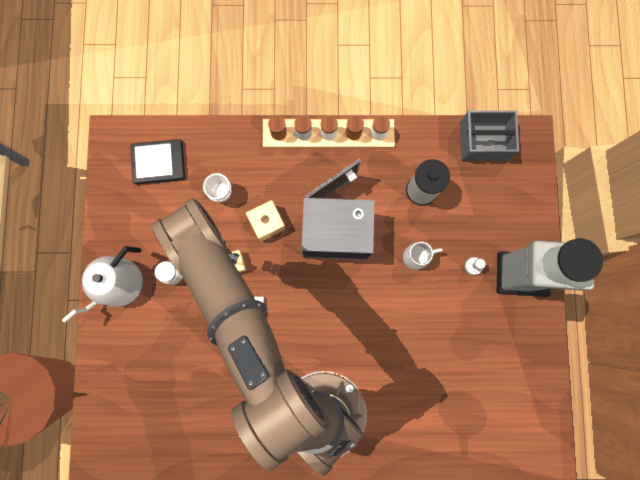

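The scene view shows the dowel upright in the stand (382,200), and the top view shows the door about 30° open, from (308,195) to (358,165). All the other things I can see in these views are where they were, and the gripper is clear.

```bash
python3 -c "
from rig import arm
print(arm.get_obs()['force']);print(arm.sign_off())"
```

```text
[-0.49764002 -0.10369172 -0.05583217]
the job is handed in; nothing more can be done
None
```

The job is done and handed in at about 18.6 s: the door is ajar and the dowel is back upright in its stand.

- **Pressing the bolt:** I took the dowel from the small pale stand and lowered it through the hole. The bolt was first felt with the tip about 25 mm below the cabinet's top. I pressed it about 9.5 mm further. The highest force I read was 12.7 N, under the 20 N limit. I held it there for about 2 s while the door swung open, then drew the dowel straight up.
- **Last checks:**
  - The top view shows the door about 30° open.
  - The dowel's top measured about 0.14 m high and its shaft is vertical to within about 2 mm.
  - Everything else in view is where it was; the arm hid most of the scoop, stand and blue block from the top camera.
  - The gripper is clear of everything, with almost no force on it.
- **Disagreements:** the wrist camera and the fixed cameras differed by 2–4 mm on positions. I settled the hole and the well by lining up the dowel's tip in the wrist picture, with small corrections at each.

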